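# Rack a roll of paper tape on the studio's tape stand

## Task

Put the wide roll of paper tape onto the bare post of the wooden tape stand, slid all the way down so that it lies flat on the stand's base, and let go of it. Leave the other tape rolls where they are.

Things in the scene. Friction and masses are not known exactly. Their poses are not given: they have to be found in the camera images.
- wide_roll: The wide paper-tape roll: stiff cream ring, brown card core, 60 mm outside, 38 mm hole through, 48 mm tall, 60-130 g. Starts flat on the bench, hole up. Origin: centre of its underside, z up; its yaw means nothing. At least 45 mm clear of it stand a narrow roll and an unlisted squat ink jar (60 mm wide, 52 mm tall, lidded, no hole).
- bare_post (a point): Foot of the tape stand's bare post, on its axis, level with the board's top. Stand: fixed wooden board 190 x 80 x 18 mm on the bench with two equal upright round posts, 18 mm thick, 60 mm tall above the board, domed. z up; y along the board's length, away from the other post, whose axis is 116 mm off towards -y. The stand may be turned any way.
- narrow_roll: A narrow roll of the same tape lying flat on the bench: 60 mm outside diameter, 38 mm hole, only 24 mm tall. Origin: centre of its underside. To be left alone.
- post_roll: Another narrow roll (60 mm outside diameter, 38 mm hole, 24 mm tall) already racked on the stand's other post, lying on the board. Origin: centre of its underside. To be left alone.
There are look-alikes about, which are no part of the job. Leave any green look-alike of the wide_roll alone.

How it is judged:
By the outcome, as a careful person would: the job done as asked, in the order asked, and still so for the second after the job is handed in, with the robot touching nothing.
It also fails if it takes over 35 s, if anything falls off the work surface, if the arm or the gripper's body presses on something with over 40 N, if the wrist force passes 120 N, or if a joint passes its speed limit or range.

## Robot

A 6-joint arm with a two-finger parallel gripper is mounted at the origin on the work surface. World frame = base frame: x ahead of the robot, y to its left, z up, the work surface at z = 0. Lengths are in m, angles in rad, forces in N, time in s.
With the tool pointing down it reaches from about 0.25 to 0.725 m from the base axis. Payload 9.7 kg.
Tool frame: the origin (TCP) lies at the very end of the fingers, on their centre line; the grasp point (between the pads) lies 19 mm behind it; z points along the fingers, y is the line along which they close (so a half turn about z gives the same grasp; the last joint's range is limited). The gripper opens to 85 mm and grips with 20 to 120 N. Pads are 22 mm wide; open, the fingers measure 114 mm over their backs; the gripper's body (76 mm by 85 mm) begins 54 mm behind the grasp point. The pads swing forward as they close: fully open they stand 13 mm farther back than shut.
Start: joints at [-1.119, 0.087, 0.176, 1.66, 0, 1.571], TCP at [0.24, -0.495, 0.231] pointing down, gripper open.
Joint ranges: [-3.13, 3.13], [-0.85, 1.81], [-1.15, 1.24], [-2.2, 2.28], [-1.44, 1.52], [-3.14, 3.14]. Speed limits (rad/s): [2.22, 2.22, 2.57, 3.14, 3.14, 3.14].

## Interface

Orientations are given as a unit quaternion [x, y, z, w].
In Python, from rig import robot, imaging, job_done gives the robot as it stands.
- The arm moves only by the shell command python3 -m crank 'ROWS' [OPENING]. ROWS is JSON, one flat list of numbers, 6 for each row, row after row: the shift along the world's x, y, z each as a share of 100 mm, from -1 to 1, then the turn, a rotation vector about the world's x, y, z each as a share of 45 degrees, from -1 to 1. A call has 1 to 10 rows; each row is the pose to reach, as a shift and turn from the pose commanded when the call began; what a row does not reach only later rows make up. A row lasts 1/10 s, in which the tool goes at most 50 mm and 8.59 degrees, less where a joint would pass 70% of its speed; a pose out of reach is approached as far as the arm can. A call with a number of a shift or a turn outside -1 to 1 is refused whole. A call with a gripper value outside its range is refused whole. OPENING is the opening, from 0 (shut) to 1 (fully open), set as the call begins (- or left out, the last holds). The fingers move at their own pace and stop on an object; the grip force is fixed at half the most. Time passes only in rows, so rows that repeat a pose let the fingers close. It gives the time, the measured TCP pose, the force, the opening and the grip force at its end, in the units of the state.
- robot.get_state(): the state, without advancing time (a new reading comes with each control period).
- imaging.capture(name): name is "side" or "top" or "wrist"; returns a dict with "color" (384x512x3 uint8, red, green, blue), "z_map" (384x512 float32, m along the optical axis (not along the pixel's ray), 0 where there is no reading), "fx", "fy", "cx", "cy" (pixels), "rvec" (rotation vector, rad) and "tvec" (3), from world to camera coordinates, as OpenCV has them; the wrist camera has in their place "tool_from_camera" (4x4, takes a point from camera to tool coordinates, whose origin is the TCP and whose axes are the flange's). Camera axes: x right, y down, z forward; pixel columns grow to the right and rows downward; lengths in m; the calibration is good to about 2 mm. A picture is of the moment at which its call begins: read the wrist's pose just before it.
- job_done(): hands the job in; it is judged then, once.
The state is a dict: "time": time; "joint_positions": joint angles; "qd": joint speeds; "joint_efforts": joint torques, N m; "tool_pos": TCP position; "eef_rot": TCP orientation; "wrist_force": force on the tool from outside, world axes, zero at the start; "moment": the same for the moment, N m; "opening": finger opening in m; "grasp_force": force on a finger pad.
Only numpy, scipy, OpenCV 4.12 (cv2) and the standard library are available. Lean on these libraries where they do the work, as an engineer would, in place of code of your own. Each camera call takes 0.05 s, during which the arm holds its last target. There are 200 camera calls.

## Working session

There is one attempt and no reset: what is moved stays moved. The work goes in short steps, Python scripts to look and compute and a shell command to move; the robot and the scene stay as the last step left them, time stands still between calls to the robot, and variables do not carry over. Pictures are saved under pics/ and viewed, at most 10 in all, crops included, and the job is handed in when it is done.

```bash
mkdir -p pics; cat > h.py <<'E'
import numpy as np, cv2
from rig import robot, imaging, job_done
def save(n,img,s=1): cv2.imwrite(f'pics/{n}.png',cv2.resize(img[...,::-1],None,fx=s,fy=s))
def cloud(c):
    "world points per pixel from the depth map (fixed cameras)"
    v,u=np.mgrid[:384,:512]; z=c['z_map']
    p=np.stack([(u-c['cx'])/c['fx']*z,(v-c['cy'])/c['fy']*z,z],-1)
    R=cv2.Rodrigues(np.array(c['rvec'],float))[0]
    return (p-np.array(c['tvec']).ravel())@R
E
python3 - <<'E'
from h import *
t=imaging.capture('top');s=imaging.capture('side')
np.savez('t.npz',**t);np.savez('s.npz',**s)
save('both',np.hstack([t['color'],s['color']]),0.78)
save('top',t['color'],1.5)
print(robot.get_state())
E
```

```text
{'time': 0.1, 'joint_positions': array([-1.11899439e+00,  8.73902931e-02,  1.75221971e-01,  1.65980437e+00,
       -7.13312496e-06,  1.57080647e+00]), 'qd': array([-0.00111093, -0.00059588,  0.00077471, -0.00070892,  0.0007593 ,
       -0.0006559 ]), 'joint_efforts': array([ 1.78709150e-03, -5.21561158e+01,  4.65653765e+01,  1.59619987e-02,
        8.72373380e-05, -1.84188400e-05]), 'tool_pos': array([ 0.24003149, -0.49462999,  0.23066651]), 'eef_rot': array([ 9.74593666e-01,  2.23979554e-01, -1.35223006e-04, -5.72440466e-04]), 'wrist_force': array([ 1.23861426,  0.05352126, -0.47845445]), 'moment': array([ 0.02466786, -0.00666398, -0.0007526 ]), 'grasp_force': 0.0, 'opening': 0.08574366983562048}
```

View pics/top.png

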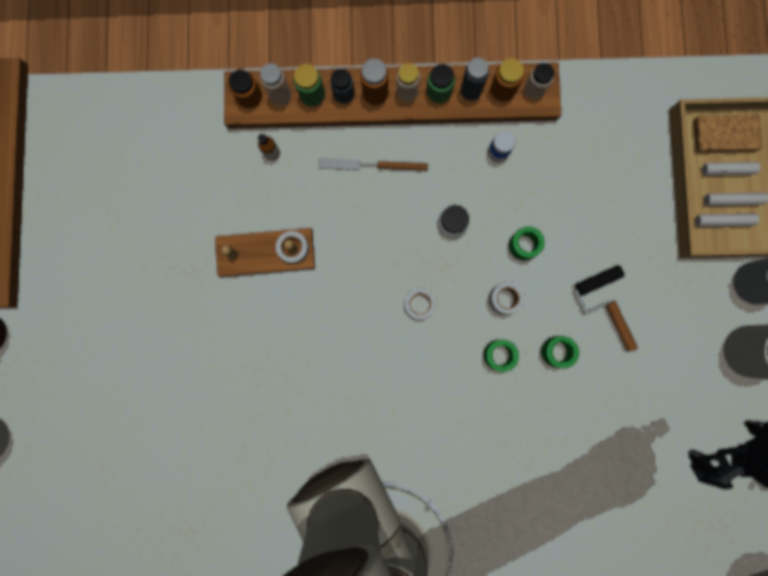

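View pics/both.png

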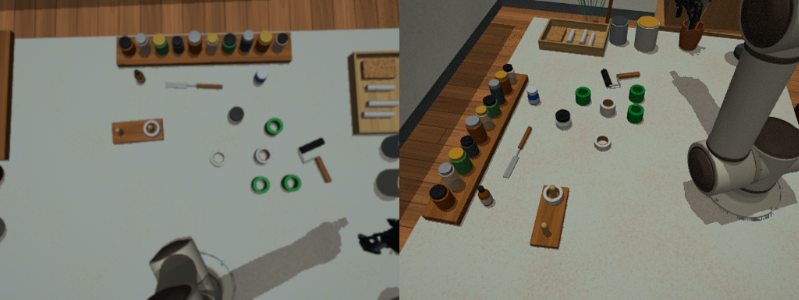

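Top view (1.5x pixels): these could be taken for the target:
- white rings at (506,299), which looks tall with a brown core, and (419,304), which is low
- green rings at (527,243), (501,355) and (561,352)
- the dark-lidded jar at (455,221)
- the racked roll at (291,247)

The bare post is at (227,252). By the description I choose the ring at (506,299), and I'll check it in a crop and by its height.

```bash
python3 - <<'E'
from h import *
for n in 'ts':
    c=dict(np.load(n+'.npz')); P=cloud(c); im=c['color'].astype(int)
    print(n,'range of depth valid',(c['z_map']>0).mean(), 'bench z',np.median(P[240:260,150:200,2]) if n=='t' else '')
    if n=='t':
        for nm,(u,v),r in [('wide',(506,299),22),('narrow',(419,304),22),('postroll',(291,247),22),('post',(227,252),14),('jar',(455,221),20)]:
            u/=1.5;v/=1.5;r=int(r/1.5);Q=P[int(v)-r:int(v)+r,int(u)-r:int(u)+r].reshape(-1,3)
            zt=np.percentile(Q[:,2],98); T=Q[(Q[:,2]>zt-.007)]
            (x,y),rr=cv2.minEnclosingCircle(T[:,:2].astype(np.float32))
            print(nm,'top',zt.round(4),'circle',round(x,4),round(y,4),round(rr,4),len(T))
        # board: top plane points 14-22mm around stand
        Q=P[145:190,138:215].reshape(-1,3);B=Q[abs(Q[:,2]-.018)<.004]
        print('board',cv2.minAreaRect(B[:,:2].astype(np.float32)))
t=np.load('t.npz')['color'];s=np.load('s.npz')['color']
save('crop',np.hstack([t[170:250,240:400],s[100:180,220:380]]),2.4)
E
```

```text
t range of depth valid 0.9959259033203125 bench z -0.0007078255780114259
wide top 0.0499 circle 0.4364 -0.1469 0.1255 224
narrow top 0.0257 circle 0.4406 -0.0604 0.0549 201
postroll top 0.0763 circle 0.4853 0.0718 0.1337 38
post top 0.0765 circle 0.4809 0.1297 0.1789 34
jar top 0.0549 circle 0.5177 -0.0939 0.1381 271
board ((0.5676049590110779, 0.22141581773757935), (0.08018118888139725, 0.18975859880447388), 4.021747589111328)
s range of depth valid 0.9962717692057291 bench z
```

View pics/crop.png

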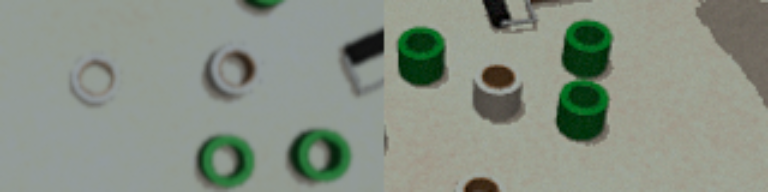

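The crop shows the white ring at (235,68) is the tall one: 50 mm by depth, against 26 mm for the other at (93,78). It is the wide roll. The circles included pixels with no depth reading, so I'll filter those out.

```bash
python3 - <<'E'
from h import *
c=dict(np.load('t.npz')); P=cloud(c)
ok=c['z_map']>0
for nm,(u,v),r,h in [('wide',(506,299),22,.048),('narrow',(419,304),22,.024),('postroll',(291,247),22,.042),('post',(227,252),14,.075),('post2',(291,247),20,.075),('jar',(455,221),20,.052)]:
    u/=1.5;v/=1.5;r=int(r/1.5);sl=np.s_[int(v)-r:int(v)+r,int(u)-r:int(u)+r]
    Q=P[sl][ok[sl]]; T=Q[abs(Q[:,2]-h)<.006]
    (x,y),rr=cv2.minEnclosingCircle(T[:,:2].astype(np.float32))
    print(nm,np.round([x,y,rr],4),len(T),T.mean(0).round(4))
Q=P[145:190,138:215][ok[145:190,138:215]];B=Q[abs(Q[:,2]-.018)<.004]
b=cv2.minAreaRect(B[:,:2].astype(np.float32));print(b)
a=np.radians(b[2]);d=np.array([-np.sin(a),np.cos(a)]);print([np.array(b[0])+k*.058*d for k in(1,-1)])
E
```

```text
wide [ 0.4669 -0.2382  0.03  ] 227 [ 0.4667 -0.2381  0.0468]
narrow [ 0.461  -0.0767  0.0301] 199 [ 0.4605 -0.0767  0.0229]
postroll [0.5725 0.1644 0.0301] 226 [0.5722 0.1637 0.0408]
post [0.5632 0.279  0.0087] 32 [0.5629 0.2786 0.074 ]
post2 [0.5715 0.1636 0.0089] 33 [0.5712 0.1636 0.0745]
jar [ 0.6171 -0.1451  0.0265] 277 [ 0.6171 -0.1449  0.0517]
((0.5676049590110779, 0.22141581773757935), (0.08018118888139725, 0.18975859880447388), 4.021747589111328)
[array([0.56353712, 0.27927299]), array([0.5716728 , 0.16355864])]
```

```bash
python3 -m crank '[0.4,0.4,0,0,0,0,0.8,0.8,0,0,0,0,1,1,0,0,0,0,1,1,0,0,0,0]' 1 && python3 -m crank '[0.4,0.4,-0.2,0,0,0,0.7,0.8,-0.5,0,0,0,1,1,-0.8,0,0,0,1,1,-0.8,0,0,0]' && python3 -m crank '[0.15,0.3,0,0,0,0,0.27,0.57,0,0,0,0,0.27,0.57,0,0,0,0,0.27,0.57,0,0,0,0]'
python3 - <<'E'
from h import *
from scipy.spatial.transform import Rotation as R
s=robot.get_state();c=imaging.capture('wrist');np.savez('w.npz',**c)
save('wrist',c['color'],1)
v,u=np.mgrid[:384,:512]; z=c['z_map']
p=np.stack([(u-c['cx'])/c['fx']*z,(v-c['cy'])/c['fy']*z,z],-1)
M=np.array(c['tool_from_camera']);p=p@M[:3,:3].T+M[:3,3]
P=R.from_quat(s['eef_rot']).apply(p.reshape(-1,3))+s['tool_pos']
ok=(z.ravel()>0)&(abs(P[:,2]-.047)<.006)&(np.hypot(P[:,0]-.467,P[:,1]+.238)<.045)
T=P[ok];print(s['time'],s['tool_pos'],s['wrist_force'],len(T),T.mean(0),cv2.minEnclosingCircle(T[:,:2].astype(np.float32)))
E
```

```text
time: 0.5
tool_pos: [0.3427, -0.3918, 0.2311]
eef_rot: [0.974, 0.226, 0.0, -0.0]
wrist_force: [0.0, -0.5, -0.0]
opening: 0.0857
grasp_force: 0.0
time: 0.9
tool_pos: [0.4408, -0.2922, 0.1478]
eef_rot: [0.974, 0.225, -0.001, -0.002]
wrist_force: [-0.7, -0.7, -0.1]
opening: 0.0854
grasp_force: 0.0
time: 1.3
tool_pos: [0.467, -0.2381, 0.1515]
eef_rot: [0.975, 0.224, -0.0, 0.0]
wrist_force: [-0.1, -0.1, -0.9]
opening: 0.0854
grasp_force: 0.0
1.3 [ 0.46702489 -0.23813535  0.15147024] [-0.11621196 -0.07439329 -0.93672997] 2896 [ 0.46904888 -0.2372905   0.04696635] ((0.4677724242210388, -0.23752833902835846), 0.030015548691153526)
```

View pics/wrist.png

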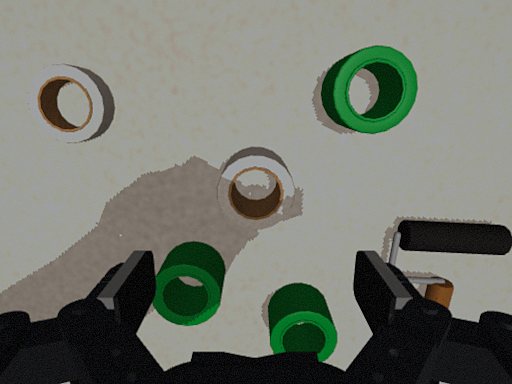

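The wrist view shows the wide roll at (256,185), centred between the fingers at (0.468,-0.2375). The green rolls at (190,285) and (302,325) are clear of the finger paths. Next I descend and grip.

```bash
python3 -m crank '[0.01,0.01,-0.3,0,0,0,0.01,0.01,-0.6,0,0,0,0.01,0.01,-0.9,0,0,0,0.01,0.01,-1,0,0,0,0.01,0.01,-1,0,0,0]' 1 && python3 -m crank '[0,0,-0.15,0,0,0,0,0,-0.3,0,0,0,0,0,-0.4,0,0,0,0,0,-0.4,0,0,0,0,0,-0.4,0,0,0]' && python3 -m crank '[0,0,0,0,0,0,0,0,0,0,0,0,0,0,0,0,0,0,0,0,0,0,0,0,0,0,0,0,0,0,0,0,0,0,0,0,0,0,0,0,0,0,0,0,0,0,0,0]' 0.5
```

```text
time: 1.85
tool_pos: [0.467, -0.2373, 0.0503]
eef_rot: [0.975, 0.223, -0.001, -0.001]
wrist_force: [0.6, 0.2, 0.0]
opening: 0.0856
grasp_force: 0.0
time: 2.35
tool_pos: [0.4681, -0.2367, 0.0113]
eef_rot: [0.975, 0.224, -0.0, -0.0]
wrist_force: [-0.0, -1.1, -0.0]
opening: 0.0852
grasp_force: 0.0
time: 3.15
tool_pos: [0.4688, -0.2371, 0.0125]
eef_rot: [0.975, 0.224, 0.001, 0.001]
wrist_force: [-0.0, 1.3, 5.9]
opening: 0.0582
grasp_force: 64.8
```

```bash
python3 -m crank '[0,0,0.2,0,0,0,0,0,0.5,0,0,0,0,0,0.8,0,0,0,0,0,1,0,0,0,0,0,1,0,0,0]' && python3 -m crank '[0,0,0.3,0,0,0,0.1,0.3,0.4,0,0,0,0.15,0.7,0.4,0,0,0,0.2,1,0.4,0,0,0]' && python3 -m crank '[0.1,0.4,0,0,0,0,0.15,0.7,0,0,0,0,0.2,1,0,0,0,0]' &&  python3 -m crank '[0.1,0.4,0,0,0,0,0.15,0.7,0,0,0,0,0.2,1,0,0,0,0]' && python3 -m crank '[0.1,0.4,0,0,0,0,0.15,0.7,0,0,0,0,0.2,1,0,0,0,0]' && python3 -m crank '[0.05,0.3,0,0,0,0,0.1,0.6,0,0,0,0,0.15,0.9,0,0,0,0,0.15,1,0,0,0,0,0.15,1,0,0,0,0]'
python3 - <<'E'
from h import *
s=robot.get_state();t=imaging.capture('top');c=imaging.capture('side');w=imaging.capture('wrist')
np.savez('w2.npz',**w)
save('carry',np.hstack([w['color'],c['color'][150:,60:360].repeat(1,0)] if 0 else [w['color'],cv2.resize(c['color'][180:330,90:250],(410,384))]),0.86)
print(s['time'],s['tool_pos'],s['opening'],s['grasp_force'])
P=cloud(c);
ok=(c['z_map']>0)&(P[...,2]>.085)&(P[...,2]<.17)&(np.hypot(P[...,0]-.563,P[...,1]-.279)<.06)&(c['color'].min(-1)>90)
Q=P[ok];print(len(Q),Q.min(0),Q.max(0),'bottom',np.percentile(Q[:,2],[1,3,97,99]))
E
```

```text
time: 3.65
tool_pos: [0.4695, -0.2375, 0.1145]
eef_rot: [0.975, 0.224, 0.002, 0.002]
wrist_force: [0.8, -0.0, -0.8]
opening: 0.0582
grasp_force: 64.5
time: 4.05
tool_pos: [0.488, -0.1353, 0.1505]
eef_rot: [0.975, 0.224, -0.0, -0.0]
wrist_force: [0.2, 0.0, -1.5]
opening: 0.0583
grasp_force: 64.7
time: 4.35
tool_pos: [0.5079, -0.0353, 0.1501]
eef_rot: [0.975, 0.224, -0.001, -0.0]
wrist_force: [0.1, -0.1, -1.0]
opening: 0.0586
grasp_force: 64.7
time: 4.65
tool_pos: [0.5279, 0.0647, 0.15]
eef_rot: [0.975, 0.224, -0.001, -0.0]
wrist_force: [-0.1, 0.3, -1.2]
opening: 0.0585
grasp_force: 64.7
time: 4.95
tool_pos: [0.5478, 0.1647, 0.1498]
eef_rot: [0.975, 0.224, -0.001, 0.0]
wrist_force: [0.5, -0.2, -0.4]
opening: 0.0585
grasp_force: 64.7
time: 5.45
tool_pos: [0.5626, 0.2641, 0.1498]
eef_rot: [0.974, 0.225, -0.001, 0.0]
wrist_force: [0.0, 0.5, -1.4]
opening: 0.0586
grasp_force: 64.7
5.45 [0.56256769 0.26413199 0.14976673] 0.05855335647888813 64.72230155020952
6 [0.57284343 0.27900967 0.1413955 ] [0.58355524 0.28882678 0.15946602] bottom [0.14145509 0.14157426 0.15726983 0.15873396]
```

View pics/carry.png

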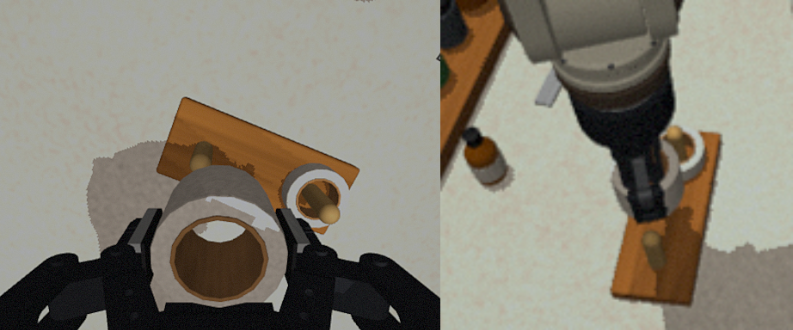

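The roll is held level between the pads, its rim at about (220,255). The bare post shows at (200,155) and the racked post at (325,205). I'll measure the roll's centre in hand and the post from the wrist depth.

```bash
python3 - <<'E'
from h import *
from scipy.spatial.transform import Rotation as R
c=np.load('w2.npz');s=robot.get_state();print(s['tool_pos'])
v,u=np.mgrid[:384,:512]; z=c['z_map']
p=np.stack([(u-c['cx'])/c['fx']*z,(v-c['cy'])/c['fy']*z,z],-1)
M=np.array(c['tool_from_camera']);p=p@M[:3,:3].T+M[:3,3]
P=(R.from_quat(s['eef_rot']).apply(p.reshape(-1,3))+s['tool_pos']).reshape(384,512,3)
ok=(z>0)&(P[...,2]>.17)&(P[...,2]<.21)&(c['color'].min(-1)>80)&(u>165)&(u<335)
Q=P[ok];zt=np.median(Q[Q[:,2]>np.percentile(Q[:,2],60)][:,2]);T=Q[abs(Q[:,2]-zt)<.003]
print('roll top',zt,len(T),cv2.minEnclosingCircle(T[:,:2].astype(np.float32)))
for a in [(.5633,.279),(.5715,.1636)]:
    m=(z>0)&(P[...,2]>.045)&(P[...,2]<.1)&(np.hypot(P[...,0]-a[0],P[...,1]-a[1])<.02)
    print('post',m.sum(),P[m].min(0),P[m].max(0),P[m].mean(0))
E
```

```text
[0.56294813 0.26215435 0.15096162]
roll top 0.1860617969243126 7746 ((0.5618066191673279, 0.26272809505462646), 0.030222365632653236)
post 551 [0.55719764 0.27202098 0.04501435] [0.57372806 0.28921341 0.07912197] [0.56898654 0.281965   0.06946284]
post 858 [0.56409636 0.15686454 0.04500453] [0.58175101 0.17446126 0.07897999] [0.57446444 0.1688705  0.06715016]
```

```bash
python3 -m crank '[0.02,0.17,0,0,0,0,0.02,0.17,0,0,0,0,0.02,0.17,-0.2,0,0,0,0.02,0.17,-0.4,0,0,0,0.02,0.17,-0.6,0,0,0,0.02,0.17,-0.8,0,0,0,0.02,0.17,-1,0,0,0,0.02,0.17,-1,0,0,0]' && python3 -m crank '[0,0,-0.08,0,0,0,0,0,-0.14,0,0,0,0,0,-0.17,0,0,0,0,0,-0.17,0,0,0]'
```

```text
time: 6.4
tool_pos: [0.5648, 0.2768, 0.0483]
eef_rot: [0.974, 0.226, -0.002, -0.0]
wrist_force: [0.3, -0.7, -1.4]
opening: 0.0584
grasp_force: 64.7
time: 6.8
tool_pos: [0.5662, 0.2779, 0.0343]
eef_rot: [0.974, 0.226, -0.0, -0.001]
wrist_force: [0.6, -1.0, -2.0]
opening: 0.0588
grasp_force: 64.7
```

```bash
python3 -m crank '[0,0,-0.01,0,0,0,0,0,-0.02,0,0,0,0,0,-0.02,0,0,0]'
```

```text
time: 7.1
tool_pos: [0.5663, 0.278, 0.0324]
eef_rot: [0.974, 0.226, -0.0, -0.001]
wrist_force: [0.2, 0.1, -0.6]
opening: 0.0584
grasp_force: 64.7
```

```bash
python3 -m crank '[0,0,-0.01,0,0,0,0,0,-0.02,0,0,0,0,0,-0.02,0,0,0]'
```

```text
time: 7.4
tool_pos: [0.5664, 0.2779, 0.0306]
eef_rot: [0.974, 0.226, -0.0, -0.001]
wrist_force: [-1.1, 0.1, 1.9]
opening: 0.0584
grasp_force: 64.8
```

Contact has begun. Next I release and retreat straight up.

```bash
python3 -m crank '[0,0,0,0,0,0,0,0,0,0,0,0,0,0,0,0,0,0,0,0,0,0,0,0,0,0,0,0,0,0,0,0,0,0,0,0,0,0,0,0,0,0]' 1 && python3 -m crank '[0,0,0.15,0,0,0,0,0,0.4,0,0,0,0,0,0.7,0,0,0,0,0,1,0,0,0,0,0,1,0,0,0]' && python3 -m crank '[-0.2,-0.2,0.3,0,0,0,-0.5,-0.5,0.5,0,0,0,-1,-1,0.5,0,0,0,-1,-1,0.5,0,0,0,-1,-1,0.5,0,0,0]'
python3 - <<'E'
from h import *
t=imaging.capture('top');c=imaging.capture('side');s=robot.get_state()
save('end',np.hstack([cv2.resize(t['color'][130:205,130:230],(512,384)),cv2.resize(c['color'][200:335,120:300],(512,384))]),0.78)
for n,k in (('top',t),('side',c)):
    P=cloud(k);m=(k['z_map']>0)&(np.hypot(P[...,0]-.564,P[...,1]-.279)<.045)&(P[...,2]>.058)&(P[...,2]<.072)
    T=P[m];print(n,len(T),np.median(T[:,2]),cv2.minEnclosingCircle(T[:,:2].astype(np.float32)))
print(s['time'],s['wrist_force'],s['grasp_force'],s['opening'])
E
```

```text
time: 8.1
tool_pos: [0.5662, 0.2779, 0.0303]
eef_rot: [0.974, 0.226, -0.0, -0.001]
wrist_force: [0.4, -0.2, -0.4]
opening: 0.0856
grasp_force: 0.0
time: 8.6
tool_pos: [0.568, 0.2787, 0.1365]
eef_rot: [0.974, 0.226, 0.004, -0.002]
wrist_force: [-0.2, 0.3, 0.3]
opening: 0.0855
grasp_force: 0.0
time: 9.1
tool_pos: [0.4648, 0.1764, 0.1818]
eef_rot: [0.974, 0.226, 0.001, -0.001]
wrist_force: [1.0, 0.4, -1.3]
opening: 0.0852
grasp_force: 0.0
top 22 0.0645598437594782 ((0.5695695877075195, 0.25234097242355347), 0.01444286946207285)
side 434 0.06379247674877664 ((0.5622977018356323, 0.27827683091163635), 0.0303717739880085)
9.2 [ 0.29994439 -0.45449155 -0.06635055] 0.0 0.08537997391485529
```

View pics/end.png

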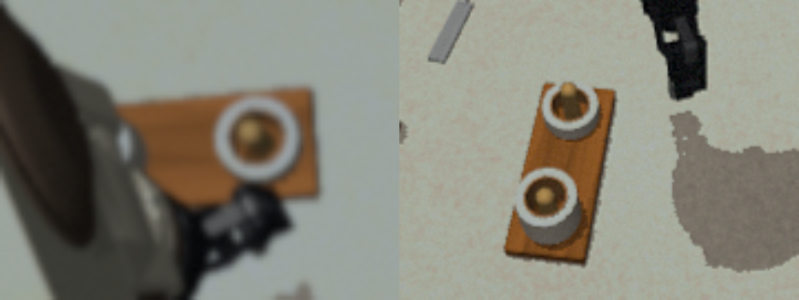

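The side view shows the wide roll flat on the board around the bare post at (545,200), its top at about 65 mm. The racked roll at (570,108) has not moved, and the gripper is clear.

```bash
python3 -c "
from rig import job_done
print(job_done())"
```

```text
the job is handed in; nothing more can be done
None
```

The wide roll is on the bare post, flat on the stand's base and released. I didn't touch the other rolls, and the job was handed in at about 9 s with no verdict returned.

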